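# Reset the cell tester and close its lid

### The arm

A 6-joint arm with a two-finger parallel gripper is mounted at the origin on the work surface. World frame = base frame: x ahead of the robot, y to its left, z up, the work surface at z = 0. Lengths are in m, angles in rad, forces in N, time in s.
With the tool pointing down it reaches from about 0.325 to 0.925 m from the base axis. Payload 3.1 kg.
Tool frame: the origin (TCP) lies at the very end of the fingers, on their centre line; the grasp point (between the pads) lies 19 mm behind it; z points along the fingers, y is the line along which they close (so a half turn about z gives the same grasp; the last joint's range is limited). The gripper opens to 85 mm and grips with 20 to 120 N. Pads are 22 mm wide; open, the fingers measure 114 mm over their backs; the gripper's body (76 mm by 85 mm) begins 54 mm behind the grasp point. The pads swing forward as they close: fully open they stand 13 mm farther back than shut.
Start: joints at [-1.223, 0.217, 1.613, -0, 1.311, -0.112], TCP at [0.277, -0.56, 0.208] pointing down, gripper open.
Joint ranges: [-2.75, 2.75], [-0.78, 2.1], [0.31, 2.55], [-1.13, 4.27], [0.13, 2.63], [-2.58, 2.58]. Speed limits (rad/s): [2.79, 2.79, 3.14, 3.14, 3.14, 3.14].

### API

Orientations are given as a unit quaternion [x, y, z, w].
In Python, from station import r, vision, find_in, masks_of, mark_of gives the robot as it stands.
- The arm moves only by the tool apply_moves, never from a script. Its argument "motion" is a list of rows, each a list of 4 numbers: the shift along the world's x, y, z in mm, then the turn about the world's z in rad. In form: [[tx, ty, tz, spin], ...]. A call has exactly 5 rows; each row shifts and turns the commanded pose from where the row before left it; what a row does not reach is not made up. A row lasts 1/12 s, in which the tool goes at most 41.7 mm and 7.16 degrees, less where a joint would pass 70% of its speed; a pose out of reach is approached as far as the arm can. A call is refused whole if a number of a shift passes 41.7 or a number of a turn 0.125, either way. A call with a gripper value outside its range is refused whole. "claw" is the closure, from 0 (fully open) to 1 (shut), set as the call begins (left out, the last holds). The fingers move at their own pace and stop on an object; the grip force is fixed at half the most. Time passes only in rows, so rows that do not move let the fingers close, or fill a call up. It gives the time, the measured TCP pose, the force, the opening and the grip force at its end, in the units of the state.
- r.observe(): the state, without advancing time (a new reading comes with each control period).
- vision.capture(name): name is "side" or "top" or "wrist"; returns a dict with "img" (420x560x3 uint8, red, green, blue), "K" (3x3 intrinsics, pixels), "D" ([k1, k2, p1, p2, k3] as OpenCV has them; the pictures are not rectified), "pose" (4x4, takes a point from camera to world coordinates). Camera axes: x right, y up, looking along -z (the intrinsics and any distortion apply to the point x, -y, -z); pixel columns grow to the right and rows downward; lengths in m; the calibration is good to about 2 mm. A picture is of the moment at which its call begins. There is no depth.
- r.hand_in(): hands the job in; it is judged then, once.
Trained networks look in the newest picture that a camera, given by its name, has taken for a name from the list of things; names that differ only in an ending like _2 or _b are one class to them, and where a whole thing is asked for, a point or a joint stands for the part that bears it (a point fixed in the world has none). Each returns a list of dicts, best first, with "score" (0 to 1); they miss things now and then, are a little off and sometimes report something else, mostly with a low value. They report only what shows in the picture. A call takes as long as a camera call.
- find_in(camera, target): "extent" ([centre column, centre row, width, height] in pixels, round what is visible of it).
- masks_of(camera, target): "mask" (420x560 bool, what is visible of it) and "extent" ([centre column, centre row, width, height] in pixels, round what is visible of it).
- mark_of(camera, target): "pixel" ([column, row] in pixels: a listed point, or the origin of a listed thing).
The state is a dict: "clock": time; "joint_positions": joint angles; "qd": joint speeds; "tau": joint torques, N m; "tcp_pos": TCP position; "orientation": TCP orientation; "contact_force": force on the tool from outside, world axes, zero at the start; "ft_torque": the same for the moment, N m; "finger_gap": opening from 0.0 (shut) to 1.0 (fully open); "grip_force": force on a finger pad.
Only numpy, scipy, OpenCV 4.12 (cv2) and the standard library are available. Lean on these libraries where they do the work, as an engineer would, in place of code of your own. Each camera call takes 0.05 s, during which the arm holds its last target. There are 200 camera calls.

### The job

The tester still shows the last watch's reading: reach a fingertip into the round well in the deck, press the sunken reset key fully down, hold it there for about a second and let go. Then reach behind the open smoked lid and push it over and down until it is fully shut, without slamming it. Nothing needs gripping: pick nothing up, leave the two raised keys unpressed, and leave the watch work, carton and dish where they are.

Things in the scene. Friction and masses are not known exactly. Their poses are not given: they have to be found in the camera images.
- tester: Cell and watch tester: a grey plastic desk unit fixed to the counter, 220 (its x) by 360 (its y) by 50 mm high to its flat deck. Origin: centre of its underside, on the counter; z up; its front edge is at its -x, the robot's side. A rear wall 36 mm high above the deck (x 96 to 108 mm) carries the lid.
- deck (a point): Centre of the deck, 50 mm above the counter. On the deck's -y side lie, from back to front: the display, a cell nest (two cheeks 7 mm high) between two raised keys, and nearest the front edge the round well. On its +y side is a rubber mat (2 mm thick, x -93 to 77, y -53 to 169 mm) with the loose watch work, none of it taller than 28 mm above the deck.
- well_mouth (a point): Centre of the mouth of the round well, level with the deck (50 mm above the counter), at (-60, -120) mm in the tester's x, y. The well is a straight hole 46 mm in diameter and 28 mm deep; it holds the reset key, which fills the middle of it.
- key_top (a point): Centre of the flat top of the sunken reset key, a black round cap 26 mm in diameter in the middle of the well; its top lies 14 mm below the deck when released. It is pressed straight down.
- reset_key (a joint): How far the reset key is pressed, m: 0 released, 0.005 fully down (stop). Spring return: it starts to move at about 1.5 N and needs about 4.5 N to reach the stop.
- left_key_top (a point): Centre of the top of the raised key on the tester's +y side of the cell nest, 22 by 15 mm, 5 mm above the deck. Not to be pressed.
- left_key (a joint): How far that key is pressed, m: 0 released, 0.003 down.
- right_key_top (a point): Centre of the top of the raised key on the tester's -y side of the cell nest, 22 by 15 mm, 5 mm above the deck. Not to be pressed.
- right_key (a joint): How far that key is pressed, m: 0 released, 0.003 down.
- lid (a joint): Angle of the smoked-acrylic lid, rad: 0 shut (lid level), growing as it opens, 1.57 upright, at most 1.9. Stiff friction hinge, about 0.65 N m: the lid stays wherever it is left, so it has to be pushed all the way (3 to 4 N at its free edge when upright, less as it comes down).
- lid_hinge (a point): Middle of the hinge axis, which runs along the tester's y at its back, at (98, 0) mm in the tester's x, y and 92 mm above the counter.
- lid_edge (a point): Middle of the lid's free edge, on its outer face, 204 mm from the hinge axis; a finger tab 60 mm wide sticks out 13 mm beyond it. The lid is a flat panel 4 mm thick, 352 mm wide, its mid-plane through the hinge axis. Its bare outer face looks up when shut (94 mm above the counter) and away from the robot when upright.
- lid_inside (a point): Middle of the lid's inner face, 102 mm from the hinge axis. Skirts 38 mm deep stand on this face along the free edge and both sides: they hang down when the lid is shut, and point to the tester's -x (the robot's side) when it is upright.
- cradle: Grey plastic watch cradle on the mat, 60 by 48 by 23 mm with a small side knob, an open watch lying in it. Loose, origin at the centre of its underside. Leave it.
- caseback: Chrome watch caseback on the mat, a disc 35 mm in diameter, 4 mm thick. Loose, origin at the centre of its underside. Leave it.
- opener: Steel caseback opener on the mat, a T-shaped hand tool 97 mm long, its crosspiece 36 mm, 11 mm high. Loose, origin near the middle of its length, underside. Leave it.
- big_cell: Larger silver coin cell on the mat, 24.5 mm in diameter, 5 mm thick. Loose, origin at the centre of its underside. Leave it.
- small_cell: Smaller silver coin cell on the mat, 20 mm in diameter, 3.4 mm thick. Loose, origin at the centre of its underside. Leave it.
- tweezer_stand: Brass tweezer stand on the mat, 22 by 52 by 26 mm, three short prongs on top. Loose, origin at the centre of its underside. Leave it.
- bulb_carton: Upright cardboard bulb carton on the counter to the left of the tester, 45 by 45 by 75 mm. Loose, origin at the centre of its underside. Leave it.
- parts_dish: Shallow aluminium parts dish on the counter to the right of the tester, 90 by 120 by 22 mm. Loose, origin at the centre of its underside. Leave it.

How it is judged:
On the way, in this order (a step that is already met when the one before it is completed fails the run):
1. the sunken reset key is held down (at least 4 of its 5 mm) for 0.6 s by the fingers, the lid still open (value of joint reset_key above 0.004 m and value of joint lid above 1 rad and contact force between the fingers and tester above 0.5 N), for 0.6 s.
2. the key is let go and back up (value of joint reset_key below 0.001 m), for 0.1 s.
3. the lid is shut (value of joint lid below 0.04 rad), for 0.2 s.
At the end, for the whole second after the job is handed in: The lid is shut (within 0.04 rad, 8 mm at its free edge), the reset and both raised keys are up (within 1 mm), and every loose thing is within 12 mm of where it started (value of joint lid below 0.04 rad and value of joint each of reset_key, left_key, right_key below 0.001 m and distance of each of cradle, caseback, opener, big_cell, small_cell, tweezer_stand, bulb_carton, parts_dish from where it was at the start of the episode below 0.012 m); the robot touches nothing.
It fails at once if the lid is slammed (swings shut faster than 3.5 rad/s) (velocity of joint lid below -3.5 rad/s).
It fails at once if a raised key is pressed (more than 1.5 mm) (value of joint any of left_key, right_key above 0.0015 m).
It fails at once if the watch work, the carton or the dish is lifted, carried or shoved more than 12 mm (distance of any of cradle, caseback, opener, big_cell, small_cell, tweezer_stand, bulb_carton, parts_dish from where it was at the start of the episode above 0.012 m).
It also fails if it takes over 58 s, if anything falls off the work surface, if the arm or the gripper's body presses on something with over 40 N, if the wrist force passes 120 N, or if a joint passes its speed limit or range.

## Working session

There is one attempt and no reset: what is moved stays moved. The work goes in short steps, Python scripts to look and compute and a tool call to move; the robot and the scene stay as the last step left them, time stands still between calls to the robot, and variables do not carry over. Pictures are saved under pics/ and viewed, at most 10 in all, crops included, and the job is handed in when it is done.

Besides the shell and the picture viewer there is one more tool, called after ">>>" by a JSON object that holds its "api" and its "payload", one argument or row to a line. apply_moves: Moves the arm, as the interface text tells. Its arguments: {"type":"object","properties":{"motion":{"type":"array","items":{"type":"array","items":{"type":"number"}}},"claw":{"type":"number"}},"required":["motion"]}

```bash
mkdir -p pics; cat > h.py <<'E'
import numpy as np, cv2
from station import r, vision, find_in, masks_of, mark_of
def ray(c,px):
    u=cv2.undistortPoints(np.array([[px]],float),np.array(c["K"]),np.array(c["D"]))[0,0]
    P=np.array(c["pose"]); return P[:3,3],P[:3,:3]@np.array([u[0],-u[1],-1.])
def onz(c,px,z):
    o,d=ray(c,px); return o+d*(z-o[2])/d[2]
def proj(c,p):
    P=np.array(c["pose"]); q=P[:3,:3].T@(np.array(p)-P[:3,3]); q=np.array([q[0],-q[1],-q[2]])
    return cv2.projectPoints(q[None],np.zeros(3),np.zeros(3),np.array(c["K"]),np.array(c["D"]))[0][0,0]
def save(c,n): cv2.imwrite("pics/"+n,cv2.cvtColor(c["img"],cv2.COLOR_RGB2BGR))
E
python3 - <<'E'
from h import *
np.set_printoptions(precision=4,suppress=True)
Z=dict(well_mouth=.05,key_top=.036,left_key_top=.055,right_key_top=.055,deck=.05,lid_hinge=.092,tester=0)
for n in("top","side"):
    c=vision.capture(n); save(c,n+".png"); print(n,np.array(c["pose"])[:3,3])
    for t in list(Z)+["lid_edge","lid_inside"]:
        for m in mark_of(n,t)[:1]: print(t,m["score"],np.array(m["pixel"]), onz(c,m["pixel"],Z[t]) if t in Z else '')
s=r.observe(); print(s["clock"],s["tcp_pos"],s["orientation"])
E
```

```text
top [0.4465 0.001  1.3572]
well_mouth 0.73 [291.9 233.7] [ 0.4662 -0.0367  0.05  ]
key_top 0.44 [292.  234.6] [ 0.464  -0.0373  0.036 ]
left_key_top 0.41 [275.7 207.9] [0.5358 0.0046 0.055 ]
right_key_top 0.59 [303.7 205.4] [ 0.5405 -0.0701  0.055 ]
deck 0.9 [245.2 213.6] [0.523  0.0863 0.05  ]
lid_hinge 0.7 [244.  176.5] [0.617  0.0846 0.092 ]
tester 0.87 [248.5 215.6] [0.5202 0.0805 0.    ]
lid_edge 0.83 [235.2 149.1] 
lid_inside 0.89 [237.4 165.8] 
side [0.4214 0.7927 0.8641]
well_mouth 0.66 [316.2 205.9] [ 0.4585 -0.0469  0.05  ]
key_top 0.4 [315.2 212.6] [ 0.4591 -0.0324  0.036 ]
left_key_top 0.61 [291.4 212. ] [ 0.5268 -0.0048  0.055 ]
right_key_top 0.49 [290.8 195.7] [ 0.5388 -0.0735  0.055 ]
deck 0.6 [289.3 232.6] [0.5214 0.0711 0.05  ]
lid_hinge 0.75 [254.3 218. ] [0.6188 0.071  0.092 ]
tester 0.63 [290.8 249.4] [0.5138 0.0892 0.    ]
lid_edge 0.56 [233.1 164.7] 
lid_inside 0.41 [289.6 251.3] 
1.0 [ 0.2774 -0.5601  0.2077] [ 0.9737  0.2279 -0.     -0.    ]
```

View pics/top.png

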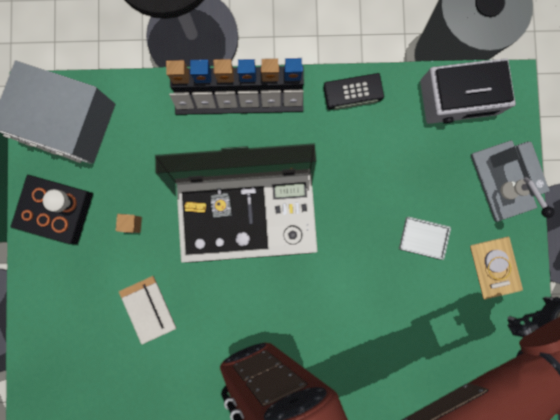

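View pics/side.png

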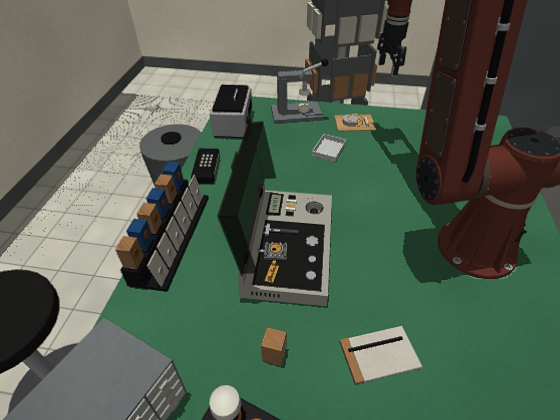

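The top view shows the tester slightly yawed, with the well at about (292,234), the lid behind it at rows 145–180 and a drawer rack further back at rows 60–110. The side view shows the lid standing open, with free space between it and the rack. I'll fit the tester pose and lid angle from all marks.

```bash
cat > fit.py <<'E'
from h import *
from scipy.optimize import least_squares
np.set_printoptions(precision=4,suppress=True)
L=dict(well_mouth=(-.06,-.12,.05),key_top=(-.06,-.12,.036),deck=(0,0,.05),lid_hinge=(.098,0,.092),tester=(0,0,0))
def T(v,p):
    c,s=np.cos(v[2]),np.sin(v[2]); return np.array([v[0]+c*p[0]-s*p[1],v[1]+s*p[0]+c*p[1],p[2]])
def lid(th,rr,off,y=0): # off along outer normal
    return (.098-rr*np.cos(th)+off*np.sin(th),y,.092+rr*np.sin(th)+off*np.cos(th))
def loc(v,k): return lid(v[3],.204,.002) if k=="lid_edge" else lid(v[3],.102,-.002) if k=="lid_inside" else L[k]
def fit(obs):
    f=lambda v:np.concatenate([proj(c,T(v,loc(v,k)))-px for c,k,px in obs])
    s=least_squares(f,[.52,.08,.06,1.6],loss="soft_l1",f_scale=2.); return s.x,f(s.x).reshape(-1,2)
E
python3 - <<'E'
from fit import *
obs=[]
for n in("top","side"):
    c=vision.capture(n)
    for t in list(L)+["lid_edge","lid_inside"]:
        for m in mark_of(n,t)[:1]: obs.append((c,t,np.array(m["pixel"])))
    m=masks_of(n,"lid")[:1]
    t=masks_of(n,"tester")[:1]
    if t: print(n,"tester",t[0]["extent"],"lid",m and m[0]["extent"])
    if n=="top" and t: # quad of the mask
        print(cv2.minAreaRect(np.argwhere(t[0]["mask"])[:,::-1].astype(np.float32)))
v,res=fit(obs); print(v)
for o,e in zip(obs,res): print(o[1],e)
print("well",T(v,L["well_mouth"]))
# check: project known corners
for n in("top","side"):
    c=vision.capture(n); im=c["img"].copy()
    pts=[T(v,p) for p in[(-.11,-.18,.05),(-.11,.18,.05),(.096,.18,.086),(.096,-.18,.086),lid(v[3],.204,0,.176),lid(v[3],.204,0,-.176),(-.06,-.12,.05)]]
    im=cv2.resize(im,None,fx=2,fy=2)
    for p in pts: cv2.circle(im,tuple(int(round(a*2+.5)) for a in proj(c,p)),3,(255,0,255),1)
    h=im[230:560,280:680] if n=="top" else im[220:640,430:700]
    cv2.imwrite("pics/f_%s.png"%n,cv2.cvtColor(cv2.copyMakeBorder(h,0,420-h.shape[0],0,0,0),4))
a,b=cv2.imread("pics/f_top.png"),cv2.imread("pics/f_side.png"); cv2.imwrite("pics/f.png",np.hstack([a,b]))
E
```

```text
top tester [236.6, 204.9, 152.4, 120.5] lid [237.0, 168.9, 161.8, 52.3]
((238.63253784179688, 202.07217407226562), (111.07027435302734, 160.46707153320312), 85.84036254882812)
side tester [277.2, 214.8, 113.9, 181.5] lid [245.6, 199.5, 60.0, 155.7]
[0.5172 0.0793 0.1076 1.7308]
well_mouth [ 1.6913 -1.0793]
key_top [0.2054 0.721 ]
deck [-2.3485  0.5082]
lid_hinge [ 1.8785 -1.045 ]
tester [-0.3441  0.9557]
lid_edge [-1.7525 -1.31  ]
lid_inside [1.1237 0.4694]
well_mouth [-3.0338 -0.7407]
key_top [24.0217 15.0023]
deck [-0.7358  0.2714]
lid_hinge [1.7096 3.4536]
tester [-1.0684 -3.7   ]
lid_edge [ 1.9618 -0.888 ]
lid_inside [-1.0819  0.588 ]
well [ 0.4705 -0.0464  0.05  ]
```

View pics/f.png

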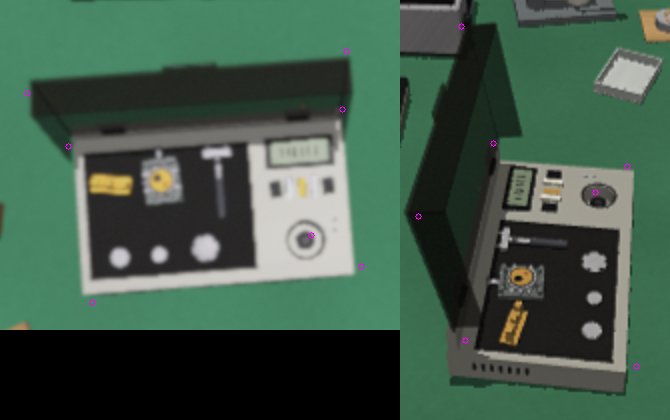

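The overlay shows the fitted yaw is too large: corners fall outside the tester at the left and inside it at the right. In the crop, the deck's front corners are at (355,273) and (84,294), and the well is at (306,239). I'll refit with those hand-read points.

```bash
python3 - <<'E'
from fit import *
L.update(c1=(-.11,-.18,.05),c2=(-.11,.18,.05),w=(-.06,-.12,.05))
H=dict(top=dict(c1=(355,273),c2=(84,294),w=(306,239)),side=dict(c1=(633,170),c2=(627,378),w=(598,195)))
obs=[]
for n in H:
    c=vision.capture(n); o=(280,230) if n=="top" else (30,220)
    for k,p in H[n].items(): obs.append((c,k,(np.array(p)+o)/2-.25))
    for t in["lid_edge","lid_inside","lid_hinge"]:
        for m in mark_of(n,t)[:1]: obs.append((c,t,np.array(m["pixel"])))
v,res=fit(obs); print(v)
for o,e in zip(obs,res): print(o[1],e)
print("well",T(v,L["well_mouth"]),"edge",T(v,lid(v[3],.204,.002)))
np.save("v.npy",v)
w=vision.capture("wrist"); print(np.array(w["pose"])); print(w["K"])
E
```

```text
[0.5179 0.0837 0.0509 1.7368]
c1 [-0.3903  0.2815]
c2 [-0.3231  0.3148]
w [0.1081 0.2327]
lid_edge [-4.2537  0.1496]
lid_inside [ 1.4401 -0.5928]
lid_hinge [0.3338 0.5081]
c1 [0.2356 0.3192]
c2 [-0.2284 -2.82  ]
w [0.2909 0.223 ]
lid_inside [ 0.4022 -0.7907]
lid_hinge [-1.7067  0.5832]
well [ 0.4641 -0.0392  0.05  ] edge [0.6514 0.0905 0.2929]
[[ 0.4438  0.8562  0.2643  0.3447]
 [-0.8961  0.4242  0.1307 -0.527 ]
 [-0.0002 -0.2949  0.9555  0.3751]
 [ 0.      0.      0.      1.    ]]
[[292.0248   0.     278.7143]
 [  0.     292.0248 208.6294]
 [  0.       0.       1.    ]]
```

>>> {"api": "apply_moves", "payload": {
  "motion": [
    [13,37,0,-0.03],
    [13,37,0,-0.03],
    [13,37,0,-0.03],
    [13,37,0,-0.03],
    [13,37,0,-0.03]
  ],
  "claw": 1
}}

```text
clock: 2.97
tcp_pos: [0.3426, -0.3735, 0.2077]
orientation: [0.988, 0.153, 0.0, 0.0]
contact_force: [0.8, 0.8, -0.3]
finger_gap: 0.298
grip_force: 0.0
```

>>> {"api": "apply_moves", "payload": {
  "motion": [
    [13,37,0,-0.03],
    [13,37,0,-0.03],
    [13,37,0,-0.03],
    [13,37,0,-0.03],
    [13,37,0,-0.03]
  ]
}}

```text
clock: 3.38
tcp_pos: [0.4077, -0.1884, 0.208]
orientation: [0.997, 0.079, 0.0, 0.0]
contact_force: [1.6, -0.5, 0.5]
finger_gap: -0.003
grip_force: 0.0
```

>>> {"api": "apply_moves", "payload": {
  "motion": [
    [13,37,-10,-0.03],
    [13,37,-10,-0.03],
    [13,37,-10,-0.03],
    [13,37,-10,-0.02],
    [0,0,0,0]
  ]
}}

```text
clock: 3.8
tcp_pos: [0.4591, -0.0357, 0.1658]
orientation: [1.0, 0.028, -0.001, -0.002]
contact_force: [0.0, -0.2, 0.7]
finger_gap: 0.0
grip_force: 0.0
```

```bash
python3 - <<'E'
from fit import *
s=r.observe(); print(s["clock"],s["tcp_pos"],s["orientation"],s["finger_gap"],s["contact_force"])
c=vision.capture("wrist"); v=np.load("v.npy")
for t,z in(("well_mouth",.05),("key_top",.036),("left_key_top",.055),("right_key_top",.055)):
    for m in mark_of("wrist",t)[:1]: print(t,m["score"],m["pixel"],onz(c,m["pixel"],z))
p=proj(c,T(v,L["well_mouth"])); q=proj(c,s["tcp_pos"]); print(p,q)
im=c["img"].copy(); cv2.circle(im,tuple(int(a) for a in p),4,(255,0,255),1); cv2.circle(im,tuple(int(a) for a in q),4,(0,255,0),1)
c["img"]=im; save(c,"w1.png")
E
```

```text
3.8 [ 0.4591 -0.0357  0.1658] [ 0.9996  0.0281 -0.001  -0.0022] 0.00026413580595636965 [ 0.0026 -0.1771  0.7082]
well_mouth 0.62 [285.3, 190.1] [ 0.4663 -0.0416  0.05  ]
key_top 0.75 [281.6, 188.8] [ 0.464  -0.0381  0.036 ]
left_key_top 0.66 [244.0, 118.0] [0.5326 0.0004 0.055 ]
right_key_top 0.95 [324.7, 122.0] [ 0.5333 -0.0733  0.055 ]
[282.7962 192.075 ] [278.3287 244.5783]
```

View pics/w1.png

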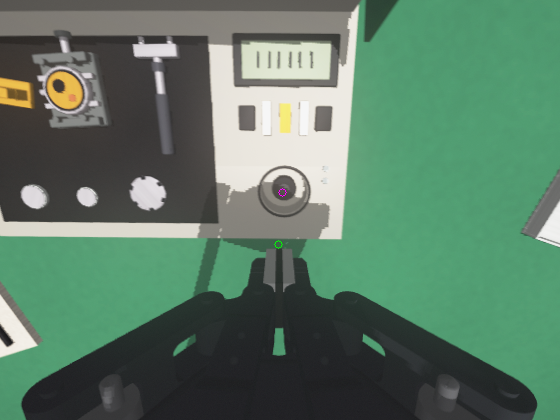

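The wrist view confirms it: the well circle is centred near (284,191), within 2 mm of the estimate. I'm going down.

>>> {"api": "apply_moves", "payload": {
  "motion": [
    [3,-2,-25,0],
    [3,-2,-25,0],
    [0,0,-25,0],
    [0,0,-22,0],
    [0,0,0,0]
  ]
}}

```text
clock: 4.47
tcp_pos: [0.4611, -0.0469, 0.0667]
orientation: [1.0, 0.023, -0.004, -0.001]
contact_force: [-1.3, 0.2, -1.0]
finger_gap: -0.001
grip_force: 0.0
```

```bash
python3 - <<'E'
from fit import *
s=r.observe(); print(s["clock"],s["tcp_pos"],s["contact_force"])
c=vision.capture("wrist"); save(c,"w2.png"); print(proj(c,s["tcp_pos"]))
for t,z in(("well_mouth",.05),("key_top",.036)):
    for m in mark_of("wrist",t)[:1]: print(t,m["score"],m["pixel"],onz(c,m["pixel"],z))
E
```

```text
4.4667 [ 0.4611 -0.0469  0.0667] [-1.287   0.239  -0.9501]
[278.2831 244.5961]
well_mouth 0.71 [268.0, 229.5] [ 0.4643 -0.0397  0.05  ]
key_top 0.65 [267.6, 223.8] [ 0.4631 -0.0389  0.036 ]
```

View pics/w2.png

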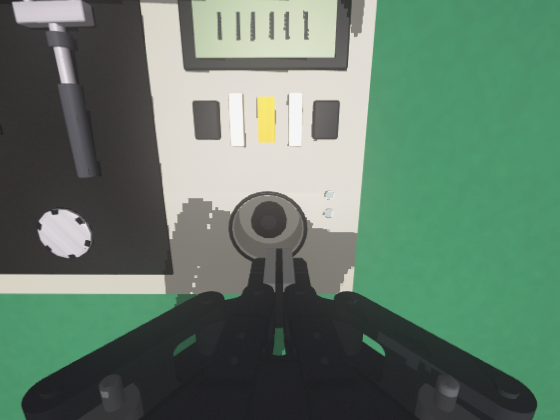

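The well is centred at (268,228), ahead and to the left of the tip at (278,245). I'll correct by about +3, +7 mm and descend.

>>> {"api": "apply_moves", "payload": {
  "motion": [
    [3,7,0,0],
    [0,0,0,0],
    [0,0,-10,0],
    [0,0,-10,0],
    [0,0,0,0]
  ]
}}

```text
clock: 5.03
tcp_pos: [0.4665, -0.0385, 0.0486]
orientation: [1.0, 0.025, -0.002, -0.0]
contact_force: [-1.0, 0.2, -0.8]
finger_gap: 0.001
grip_force: 0.0
```

>>> {"api": "apply_moves", "payload": {
  "motion": [
    [-2,0,-3,0],
    [0,0,-3,0],
    [0,0,-3,0],
    [0,0,-3,0],
    [0,0,0,0]
  ]
}}

```text
clock: 5.45
tcp_pos: [0.4659, -0.039, 0.038]
orientation: [1.0, 0.025, -0.001, -0.0]
contact_force: [-0.2, -0.1, 0.3]
finger_gap: 0.0
grip_force: 0.0
```

>>> {"api": "apply_moves", "payload": {
  "motion": [
    [0,0,-2,0],
    [0,0,-2,0],
    [0,0,-2,0],
    [0,0,-1,0],
    [0,0,0,0]
  ]
}}

```text
clock: 5.87
tcp_pos: [0.4661, -0.039, 0.0314]
orientation: [1.0, 0.025, -0.0, -0.0]
contact_force: [-0.6, -0.2, 0.0]
finger_gap: 0.002
grip_force: 0.0
```

>>> {"api": "apply_moves", "payload": {
  "motion": [
    [0,0,-1,0],
    [0,0,-1,0],
    [0,0,0,0],
    [0,0,0,0],
    [0,0,0,0]
  ]
}}

```text
clock: 6.28
tcp_pos: [0.4664, -0.0391, 0.0297]
orientation: [1.0, 0.025, 0.0, 0.0]
contact_force: [0.0, -0.3, 0.4]
finger_gap: -0.002
grip_force: 0.0
```

```bash
python3 - <<'E'
from fit import *
s=r.observe(); print(s["contact_force"],s["ft_torque"],s["tau"])
c=vision.capture("wrist"); d=vision.capture("side")
a=cv2.resize(c["img"][150:290,200:360],None,fx=3,fy=3); b=cv2.resize(d["img"][170:240,270:350],None,fx=5,fy=5)
b=cv2.copyMakeBorder(b,0,a.shape[0]-b.shape[0],0,0,0)[:, :320]
cv2.imwrite("pics/w3.png",cv2.cvtColor(np.hstack([a,b]),4))
print(proj(d,s["tcp_pos"]))
for t,z in(("well_mouth",.05),("key_top",.036)):
    for m in mark_of("wrist",t)[:1]: print(t,m["score"],m["pixel"],onz(c,m["pixel"],z))
E
```

```text
[ 0.0263 -0.3436  0.3891] [-0.0067 -0.0354  0.016 ] [ -0.0001 -28.9526 -23.5609   0.       0.0022  -0.    ]
[312.885  212.2344]
well_mouth 0.68 [279.1, 263.0] [ 0.4643 -0.0397  0.05  ]
key_top 0.67 [277.7, 254.4] [ 0.4627 -0.0389  0.036 ]
```

View pics/w3.png

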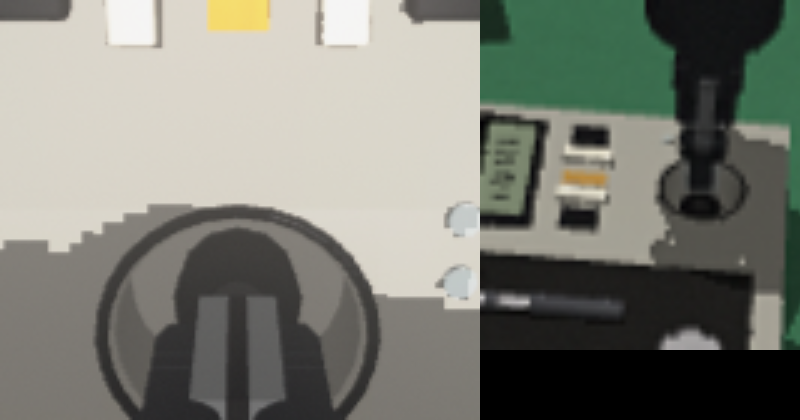

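The crop shows the closed fingertips inside the well, over the black cap and without contact yet. I'll continue down in small steps until I feel force.

>>> {"api": "apply_moves", "payload": {
  "motion": [
    [-1,0,-1,0],
    [0,0,-1,0],
    [0,0,-1,0],
    [0,0,0,0],
    [0,0,0,0]
  ]
}}

```text
clock: 6.9
tcp_pos: [0.4652, -0.0391, 0.0266]
orientation: [1.0, 0.025, -0.0, -0.0]
contact_force: [0.2, -0.2, 0.0]
finger_gap: 0.002
grip_force: 0.0
```

>>> {"api": "apply_moves", "payload": {
  "motion": [
    [0,0,-1,0],
    [0,0,-1,0],
    [0,0,-1,0],
    [0,0,0,0],
    [0,0,0,0]
  ]
}}

```text
clock: 7.32
tcp_pos: [0.4653, -0.0391, 0.0236]
orientation: [1.0, 0.025, -0.0, -0.0]
contact_force: [-0.3, 0.4, 0.1]
finger_gap: 0.004
grip_force: 0.0
```

```bash
python3 - <<'E'
from fit import *
s=r.observe(); print(s["tcp_pos"],s["contact_force"],s["ft_torque"])
c=vision.capture("wrist"); d=vision.capture("side"); v=np.load("v.npy")
a=cv2.resize(c["img"][190:290,230:330],None,fx=4,fy=4); b=cv2.resize(d["img"][190:230,295:335],None,fx=10,fy=10,interpolation=0)
cv2.imwrite("pics/w4.png",cv2.cvtColor(np.hstack([a,b]),4))
for p in [s["tcp_pos"],T(v,L["key_top"]),T(v,L["well_mouth"])]:
    print((proj(c,p)-[230,190])*4,(proj(d,p)-[295,190])*10+[400,0])
E
```

```text
[ 0.4653 -0.0391  0.0236] [-0.2758  0.3857  0.1067] [-0.0007 -0.0201 -0.0244]
[193.2862 218.2661] [581.5689 237.2835]
[193.7407 260.8167] [587.794  208.1655]
[193.6092 307.3409] [590.4086 174.7304]
```

View pics/w4.png

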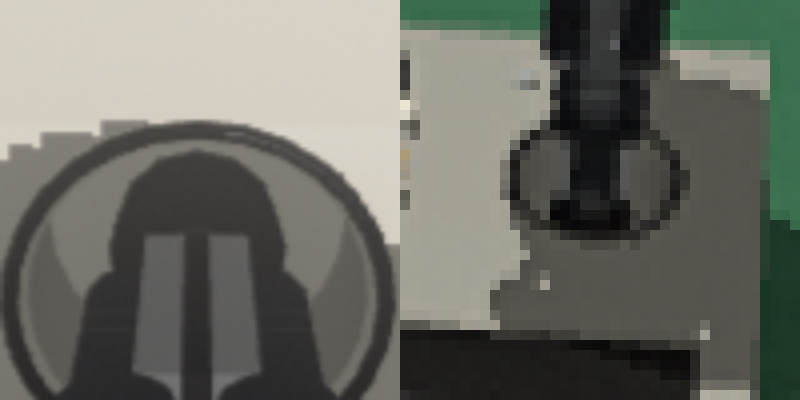

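The finger's visible tip edge is at crop row 235, against 218 predicted for the TCP. So the real tip sits several millimetres above the reported TCP and hasn't reached the cap. I'll keep descending carefully.

>>> {"api": "apply_moves", "payload": {
  "motion": [
    [0,0,-1,0],
    [0,0,-1,0],
    [0,0,-1,0],
    [0,0,0,0],
    [0,0,0,0]
  ]
}}

```text
clock: 7.83
tcp_pos: [0.4653, -0.0391, 0.0206]
orientation: [1.0, 0.025, -0.0, -0.0]
contact_force: [-1.1, 0.6, -0.3]
finger_gap: -0.002
grip_force: 0.0
```

>>> {"api": "apply_moves", "payload": {
  "motion": [
    [0,0,-1,0],
    [0,0,-1,0],
    [0,0,0,0],
    [0,0,0,0],
    [0,0,0,0]
  ]
}}

```text
clock: 8.25
tcp_pos: [0.4654, -0.0391, 0.0187]
orientation: [1.0, 0.025, -0.0, -0.0]
contact_force: [0.1, -0.0, 0.2]
finger_gap: -0.005
grip_force: 0.0
```

>>> {"api": "apply_moves", "payload": {
  "motion": [
    [0,0,-1,0],
    [0,0,-1,0],
    [0,0,-1,0],
    [0,0,0,0],
    [0,0,0,0]
  ]
}}

```text
clock: 8.67
tcp_pos: [0.4653, -0.0391, 0.0156]
orientation: [1.0, 0.025, -0.0, -0.0]
contact_force: [1.0, 0.3, 0.1]
finger_gap: 0.002
grip_force: 0.0
```

```bash
python3 - <<'E'
from fit import *
s=r.observe(); print(s["tcp_pos"],s["contact_force"],s["joint_positions"])
c=vision.capture("wrist"); d=vision.capture("side"); v=np.load("v.npy")
a=cv2.resize(c["img"][190:290,230:330],None,fx=4,fy=4); a=cv2.convertScaleAbs(a,alpha=2.)
b=cv2.convertScaleAbs(cv2.resize(d["img"][150:230,275:355],None,fx=5,fy=5,interpolation=2),alpha=2.)
cv2.imwrite("pics/w5.png",cv2.cvtColor(np.hstack([a,b]),4))
for p in [s["tcp_pos"],T(v,L["key_top"]),T(v,L["well_mouth"]),np.add(s["tcp_pos"],[0,0,.054+.019])]:
    print((proj(c,p)-[230,190])*4,(proj(d,p)-[275,150])*5+[400,0])
E
```

```text
[ 0.4653 -0.0391  0.0156] [0.9997 0.3253 0.0781] [-0.2343  0.1509  2.1041  0.      0.8869  1.2868]
[193.2906 218.2234] [590.0753 327.9207]
[193.7052 286.367 ] [593.897  304.0828]
[193.5627 337.5495] [595.2043 287.3652]
[192.0469 530.926 ] [596.883  239.7469]
```

View pics/w5.png

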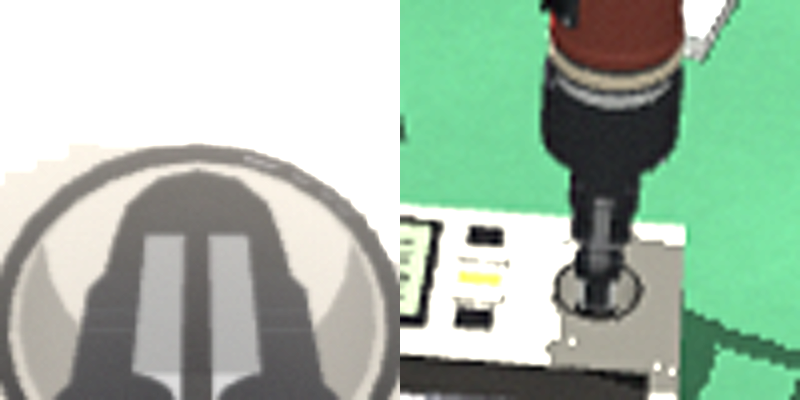

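The boosted side view shows the finger in the well, ending about at the cap (crop row ~305), while the reported TCP projects to row 328. So the true tip is roughly 20 mm above the reported TCP and contact is imminent.

>>> {"api": "apply_moves", "payload": {
  "motion": [
    [0,0,-1,0],
    [0,0,-1,0],
    [0,0,-1,0],
    [0,0,0,0],
    [0,0,0,0]
  ]
}}

```text
clock: 9.18
tcp_pos: [0.4653, -0.0391, 0.0126]
orientation: [1.0, 0.025, -0.0, -0.0]
contact_force: [0.4, 0.5, -0.4]
finger_gap: -0.007
grip_force: 0.0
```

>>> {"api": "apply_moves", "payload": {
  "motion": [
    [0,0,-1,0],
    [0,0,-1,0],
    [0,0,-1,0],
    [0,0,0,0],
    [0,0,0,0]
  ]
}}

```text
clock: 9.6
tcp_pos: [0.4654, -0.0391, 0.0098]
orientation: [1.0, 0.025, -0.0, -0.0]
contact_force: [-0.9, -1.1, 3.9]
finger_gap: -0.002
grip_force: 1.5
```

Contact at about 0.012. Pressing on to the stop.

>>> {"api": "apply_moves", "payload": {
  "motion": [
    [0,0,-1,0],
    [0,0,-1,0],
    [0,0,-1,0],
    [0,0,0,0],
    [0,0,0,0]
  ]
}}

```text
clock: 10.02
tcp_pos: [0.4655, -0.0391, 0.0074]
orientation: [1.0, 0.025, -0.0, -0.0]
contact_force: [-3.4, 1.0, 8.9]
finger_gap: -0.002
grip_force: 4.5
```

>>> {"api": "apply_moves", "payload": {
  "motion": [
    [0,0,-1,0],
    [0,0,0,0],
    [0,0,0,0],
    [0,0,0,0],
    [0,0,0,0]
  ]
}}

```text
clock: 10.43
tcp_pos: [0.4655, -0.0391, 0.0073]
orientation: [1.0, 0.025, -0.001, -0.0]
contact_force: [-6.0, 2.0, 16.1]
finger_gap: -0.005
grip_force: 7.8
```

>>> {"api": "apply_moves", "payload": {
  "motion": [
    [0,0,0,0],
    [0,0,0,0],
    [0,0,0,0],
    [0,0,0,0],
    [0,0,0,0]
  ]
}}

```text
clock: 10.85
tcp_pos: [0.4655, -0.0391, 0.0072]
orientation: [1.0, 0.025, -0.001, -0.0]
contact_force: [-5.8, 0.9, 16.4]
finger_gap: 0.0
grip_force: 7.8
```

>>> {"api": "apply_moves", "payload": {
  "motion": [
    [0,0,0,0],
    [0,0,0,0],
    [0,0,0,0],
    [0,0,0,0],
    [0,0,0,0]
  ]
}}

```text
clock: 11.27
tcp_pos: [0.4654, -0.0391, 0.0072]
orientation: [1.0, 0.025, -0.001, -0.0]
contact_force: [-5.6, 0.7, 15.4]
finger_gap: -0.004
grip_force: 7.8
```

>>> {"api": "apply_moves", "payload": {
  "motion": [
    [0,0,3,0],
    [0,0,8,0],
    [0,0,15,0],
    [0,0,25,0],
    [0,0,35,0]
  ]
}}

```text
clock: 11.68
tcp_pos: [0.4623, -0.0384, 0.0897]
orientation: [1.0, 0.025, -0.003, -0.001]
contact_force: [0.3, -0.4, 0.2]
finger_gap: -0.001
grip_force: 0.0
```

>>> {"api": "apply_moves", "payload": {
  "motion": [
    [0,0,35,0],
    [0,0,35,0],
    [0,0,35,0],
    [0,0,20,0],
    [0,0,0,0]
  ]
}}

```text
clock: 12.1
tcp_pos: [0.4694, -0.04, 0.223]
orientation: [1.0, 0.025, 0.006, 0.002]
contact_force: [1.3, 0.5, 0.8]
finger_gap: 0.001
grip_force: 0.0
```

```bash
python3 - <<'E'
from fit import *
s=r.observe(); print(s["clock"],s["tcp_pos"],s["contact_force"])
c=vision.capture("wrist"); d=vision.capture("side"); v=np.load("v.npy")
for t,z in(("key_top",.036),("lid_edge",.29)):
    for m in mark_of("wrist",t)[:1]: print(t,m["score"],m["pixel"],onz(c,m["pixel"],z))
b=cv2.resize(d["img"][70:270,210:350],None,fx=3,fy=3); a=cv2.copyMakeBorder(c["img"][0:300,140:460],0,300,0,0,0)
cv2.imwrite("pics/w6.png",cv2.cvtColor(np.hstack([a,b]),4))
print((proj(d,s["tcp_pos"])-[210,70])*3+[320,0],(proj(d,np.add(s["tcp_pos"],[0,0,.024]))-[210,70])*3+[320,0])
E
```

```text
12.1 [ 0.4694 -0.04    0.223 ] [1.2778 0.4936 0.77  ]
key_top 0.86 [277.3, 189.7] [ 0.462  -0.0394  0.036 ]
[637.1774 271.6026] [638.8059 249.5997]
```

View pics/w6.png

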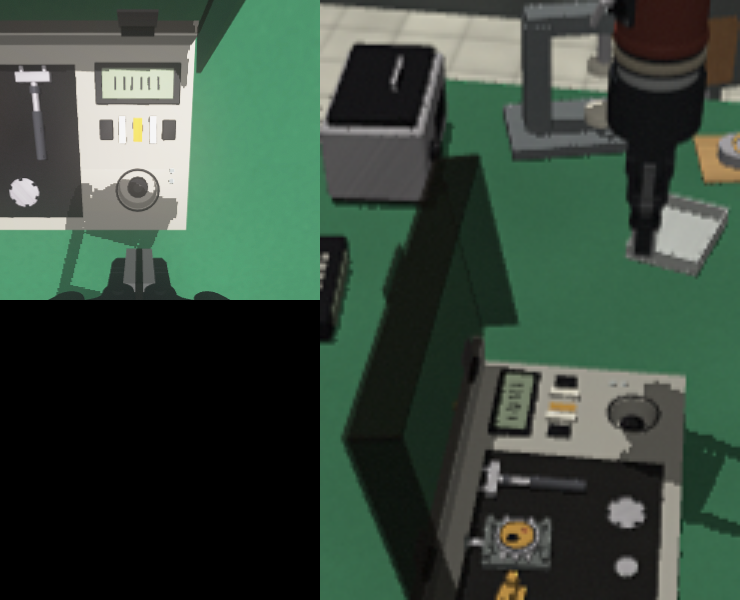

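The well and key look clear. The lid still stands open with its upper edge at about z 0.29, and the space behind it is free. I'll go up and over the lid off-centre at y≈0, clear of the tab.

>>> {"api": "apply_moves", "payload": {
  "motion": [
    [0,4,35,0],
    [0,4,35,0],
    [0,4,30,0],
    [10,4,25,0],
    [30,4,0,0]
  ]
}}

```text
clock: 12.72
tcp_pos: [0.5061, -0.0192, 0.347]
orientation: [1.0, 0.025, 0.003, 0.001]
contact_force: [1.3, 0.5, 1.8]
finger_gap: 0.0
grip_force: 0.0
```

>>> {"api": "apply_moves", "payload": {
  "motion": [
    [35,4,0,0],
    [35,4,0,0],
    [35,4,0,0],
    [35,4,0,0],
    [35,4,0,0]
  ]
}}

```text
clock: 13.13
tcp_pos: [0.681, 0.0013, 0.3378]
orientation: [1.0, 0.025, -0.003, -0.0]
contact_force: [-0.7, 0.0, 0.6]
finger_gap: 0.002
grip_force: 0.0
```

>>> {"api": "apply_moves", "payload": {
  "motion": [
    [35,0,0,0],
    [5,0,0,0],
    [0,0,0,0],
    [0,0,0,0],
    [0,0,0,0]
  ]
}}

```text
clock: 13.55
tcp_pos: [0.7191, 0.0009, 0.341]
orientation: [1.0, 0.025, -0.001, -0.0]
contact_force: [0.4, -0.1, 0.2]
finger_gap: -0.003
grip_force: 0.0
```

```bash
python3 - <<'E'
from fit import *
s=r.observe(); print(s["clock"],s["tcp_pos"],s["contact_force"],s["joint_positions"])
d=vision.capture("side"); v=np.load("v.npy")
b=cv2.resize(d["img"][20:270,180:350],None,fx=2.4,fy=2.4)
cv2.imwrite("pics/w7.png",cv2.cvtColor(b,4))
for p in [s["tcp_pos"],np.add(s["tcp_pos"],[0,0,.022]),T(v,lid(v[3],.204,0,.176)),T(v,lid(v[3],.204,0,-.176)),T(v,lid(v[3],.204,0,-.09))]: print((proj(d,p)-[180,20])*2.4)
E
```

```text
13.55 [0.7191 0.0009 0.341 ] [ 0.4491 -0.0671  0.243 ] [-0.0962  0.3541  1.1991 -0.      1.5904  1.4249]
[ 84.0089 245.0765]
[ 81.3152 226.0295]
[ 92.062 471.129]
[164.0139 245.2568]
[149.797  289.9477]
```

View pics/w7.png

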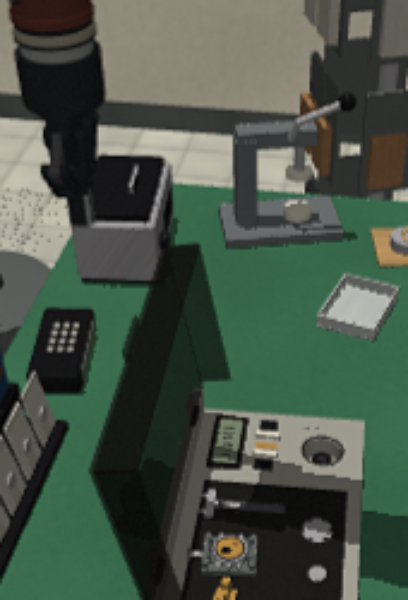

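The side view shows the tip at (80,222), behind and above the lid edge. Now down behind the lid.

>>> {"api": "apply_moves", "payload": {
  "motion": [
    [0,0,-25,0],
    [0,0,-30,0],
    [0,0,-30,0],
    [0,0,-16,0],
    [0,0,0,0]
  ]
}}

```text
clock: 14.02
tcp_pos: [0.716, 0.0011, 0.2355]
orientation: [1.0, 0.025, -0.005, -0.001]
contact_force: [-0.3, -0.4, -0.8]
finger_gap: 0.0
grip_force: 0.0
```

>>> {"api": "apply_moves", "payload": {
  "motion": [
    [-12,0,0,0],
    [-12,0,0,0],
    [-8,0,0,0],
    [-8,0,0,0],
    [0,0,0,0]
  ]
}}

```text
clock: 14.43
tcp_pos: [0.6796, 0.0009, 0.2429]
orientation: [1.0, 0.025, 0.001, 0.0]
contact_force: [0.7, -0.1, -0.8]
finger_gap: -0.0
grip_force: 0.0
```

>>> {"api": "apply_moves", "payload": {
  "motion": [
    [-6,0,0,0],
    [-6,0,0,0],
    [-6,0,0,0],
    [-6,0,0,0],
    [0,0,0,0]
  ]
}}

```text
clock: 14.85
tcp_pos: [0.6566, 0.0007, 0.2421]
orientation: [1.0, 0.025, 0.001, 0.0]
contact_force: [2.3, 0.7, 1.4]
finger_gap: -0.001
grip_force: 1.0
```

>>> {"api": "apply_moves", "payload": {
  "motion": [
    [-11,0,0,0],
    [-11,0,0,0],
    [-15,0,-2,0],
    [-15,0,-2,0],
    [0,0,0,0]
  ]
}}

```text
clock: 15.27
tcp_pos: [0.6019, 0.001, 0.2361]
orientation: [1.0, 0.025, -0.002, -0.0]
contact_force: [-0.1, 0.3, 0.1]
finger_gap: -0.003
grip_force: 0.0
```

>>> {"api": "apply_moves", "payload": {
  "motion": [
    [-16,0,-3,0],
    [-16,0,-4,0],
    [-15,0,-7,0],
    [-15,0,-8,0],
    [0,0,0,0]
  ]
}}

```text
clock: 15.68
tcp_pos: [0.5388, 0.0014, 0.2121]
orientation: [1.0, 0.025, -0.004, -0.001]
contact_force: [-0.5, -0.4, -1.3]
finger_gap: -0.0
grip_force: 0.0
```

```bash
python3 - <<'E'
from fit import *
s=r.observe(); print(s["clock"],s["tcp_pos"],s["contact_force"]); v=np.load("v.npy")
obs=[]
for n in("top","side"):
    c=vision.capture(n)
    for t in["lid_edge","lid_inside"]:
        for m in mark_of(n,t)[:1]: obs.append((c,t,np.array(m["pixel"]))); print(n,t,m["score"],m["pixel"])
for th in np.arange(.5,1.9,.1):
    print(round(th,1),[np.linalg.norm(proj(c,T(v,loc([*v[:3],th],k)))-p).round(1) for c,k,p in obs])
E
```

```text
15.6833 [0.5388 0.0014 0.2121] [-0.5124 -0.3525 -1.3319]
top lid_edge 0.61 [241.2, 218.5]
top lid_inside 0.93 [238.1, 196.8]
side lid_edge 0.59 [294.6, 178.1]
side lid_inside 0.76 [271.8, 201.0]
0.5 [np.float64(27.7), np.float64(14.9), np.float64(36.3), np.float64(19.8)]
0.6 [np.float64(23.1), np.float64(12.6), np.float64(29.9), np.float64(16.7)]
0.7 [np.float64(17.6), np.float64(10.0), np.float64(23.0), np.float64(13.4)]
0.8 [np.float64(11.3), np.float64(7.3), np.float64(15.7), np.float64(10.0)]
0.9 [np.float64(4.3), np.float64(4.7), np.float64(8.2), np.float64(6.4)]
1.0 [np.float64(3.5), np.float64(3.7), np.float64(1.8), np.float64(2.6)]
1.1 [np.float64(11.8), np.float64(5.8), np.float64(8.5), np.float64(1.4)]
1.2 [np.float64(20.6), np.float64(9.3), np.float64(16.9), np.float64(5.2)]
1.3 [np.float64(29.7), np.float64(13.2), np.float64(25.4), np.float64(9.2)]
1.4 [np.float64(39.0), np.float64(17.4), np.float64(34.0), np.float64(13.2)]
1.5 [np.float64(48.4), np.float64(21.6), np.float64(42.5), np.float64(17.2)]
1.6 [np.float64(57.7), np.float64(25.8), np.float64(50.9), np.float64(21.2)]
1.7 [np.float64(66.7), np.float64(30.0), np.float64(59.0), np.float64(25.0)]
1.8 [np.float64(75.4), np.float64(34.0), np.float64(66.8), np.float64(28.8)]
```

The lid is at about 0.98 rad and following as planned. I'll continue the arc more gently.

>>> {"api": "apply_moves", "payload": {
  "motion": [
    [-13,0,-7,0],
    [-12,0,-11,0],
    [-12,0,-13,0],
    [-11,0,-14,0],
    [-4,0,-6,0]
  ]
}}

```text
clock: 16.4
tcp_pos: [0.4892, 0.0009, 0.1625]
orientation: [1.0, 0.025, -0.001, -0.0]
contact_force: [-0.4, -1.1, 0.8]
finger_gap: 0.004
grip_force: 0.6
```

>>> {"api": "apply_moves", "payload": {
  "motion": [
    [-7,0,-14,0],
    [-7,0,-14,0],
    [-6,0,-14,0],
    [-3,0,-12,0],
    [-2,0,-10,0]
  ]
}}

```text
clock: 16.82
tcp_pos: [0.4657, 0.0008, 0.0994]
orientation: [1.0, 0.025, 0.0, 0.0]
contact_force: [-1.1, -0.5, 1.4]
finger_gap: 0.002
grip_force: 0.6
```

>>> {"api": "apply_moves", "payload": {
  "motion": [
    [-2,0,-8,0],
    [-1,0,-8,0],
    [-1,0,-6,0],
    [0,0,-4,0],
    [0,0,0,0]
  ]
}}

```text
clock: 17.23
tcp_pos: [0.4607, 0.0011, 0.0728]
orientation: [1.0, 0.025, -0.001, -0.0]
contact_force: [-0.1, -0.3, -0.9]
finger_gap: 0.001
grip_force: 0.0
```

Nearly shut. I'll press the last few millimetres until it stops.

>>> {"api": "apply_moves", "payload": {
  "motion": [
    [0,0,-2,0],
    [0,0,-2,0],
    [0,0,0,0],
    [0,0,0,0],
    [0,0,0,0]
  ]
}}

```text
clock: 17.65
tcp_pos: [0.4618, 0.0009, 0.0704]
orientation: [1.0, 0.025, 0.0, 0.0]
contact_force: [-1.9, -0.0, 5.0]
finger_gap: 0.002
grip_force: 2.8
```

>>> {"api": "apply_moves", "payload": {
  "motion": [
    [0,0,-1,0],
    [0,0,-1,0],
    [0,0,0,0],
    [0,0,0,0],
    [0,0,0,0]
  ]
}}

```text
clock: 18.07
tcp_pos: [0.4618, 0.0009, 0.0703]
orientation: [1.0, 0.025, -0.0, 0.0]
contact_force: [-7.1, 0.6, 17.5]
finger_gap: 0.001
grip_force: 8.8
```

The lid is at its stop: 17.5 N with no further travel, and the height matches the key's stop height. I'll lift off and check.

>>> {"api": "apply_moves", "payload": {
  "motion": [
    [0,0,5,0],
    [0,0,15,0],
    [0,0,30,0],
    [0,0,35,0],
    [0,0,35,0]
  ]
}}

```text
clock: 18.48
tcp_pos: [0.4604, 0.001, 0.1878]
orientation: [1.0, 0.025, -0.001, -0.0]
contact_force: [1.3, 0.7, -0.2]
finger_gap: 0.001
grip_force: 0.0
```

>>> {"api": "apply_moves", "payload": {
  "motion": [
    [0,0,20,0],
    [0,0,0,0],
    [0,0,0,0],
    [0,0,0,0],
    [0,0,0,0]
  ]
}}

```text
clock: 18.9
tcp_pos: [0.4598, 0.0011, 0.2054]
orientation: [1.0, 0.025, -0.002, -0.0]
contact_force: [-0.6, 0.0, 0.0]
finger_gap: 0.001
grip_force: 0.0
```

```bash
python3 - <<'E'
from fit import *
s=r.observe(); print(s["clock"],s["tcp_pos"],s["contact_force"]); v=np.load("v.npy")
obs=[]
for n in("top","side"):
    c=vision.capture(n)
    for t in["lid_edge","lid_inside"]:
        for m in mark_of(n,t)[:1]: obs.append((c,t,np.array(m["pixel"]))); print(n,t,m["score"],m["pixel"])
for th in (0,.05,.1,.2,.3): print(th,[np.linalg.norm(proj(c,T(v,loc([*v[:3],th],k)))-p).round(1) for c,k,p in obs])
E
```

```text
18.9 [0.4598 0.0011 0.2054] [-0.6431  0.0207  0.0144]
top lid_edge 0.66 [251.8, 214.5]
top lid_inside 0.81 [241.4, 215.0]
side lid_edge 0.7 [328.6, 228.5]
side lid_inside 0.8 [289.6, 227.0]
0 [np.float64(41.4), np.float64(4.1), np.float64(1.2), np.float64(2.0)]
0.05 [np.float64(41.4), np.float64(4.0), np.float64(3.0), np.float64(2.8)]
0.1 [np.float64(41.2), np.float64(3.8), np.float64(5.5), np.float64(3.7)]
0.2 [np.float64(40.2), np.float64(3.4), np.float64(10.8), np.float64(6.1)]
0.3 [np.float64(38.4), np.float64(3.2), np.float64(16.3), np.float64(8.6)]
```

The side camera confirms the lid is shut; in the top view the arm hides its edge.

```bash
python3 -c "
from station import r
print(r.hand_in())"
```

```text
the job is handed in; nothing more can be done
None
```

I held the reset key at its stop for about 1.2 s and let it go, then pushed the lid shut to its stop without slamming it, and handed the job in at 18.9 s; the hand-in returned no verdict, and I did not re-measure the raised keys or loose items.

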